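Load-test a valve spring: zero the tester, press the retainer home and hold

ROBOT

A 6-joint arm with a two-finger parallel gripper is mounted at the origin on a cart in front of the work surface, level with it; the furniture and walls round the work are solid. World frame = base frame: x ahead of the robot, y to its left, z up, the work surface at z = 0. Lengths are in m, angles in rad, forces in N, time in s.
With the tool pointing down it reaches from about 0.3 to 0.775 m from the base axis. Payload 14.6 kg.
Tool frame: the origin (TCP) lies on the centre line of the jaws, within the pads' length; the fingertips stand 11 mm ahead of it and the grasp point (between the pads) lies 8 mm behind it (r.tcp_to_tips is the z of the fingertips in the tool frame, in m); z points along the fingers, y is the direction in which the jaws open and shut (so a half turn about z gives the same grasp; the last joint's range is limited). The gripper opens to 94 mm and grips with 3 to 60 N. Pads are 16 mm wide; open, the fingers measure 119 mm over their backs; the gripper's body (75 mm by 177 mm) begins 78 mm behind the grasp point.
Start: joints at [-1.405, 0.3, 1.521, -0, 1.321, -0.067], TCP at [0.127, -0.535, 0.216] pointing down, gripper open.
Joint ranges: [-3.03, 3.03], [-0.79, 2.21], [0.23, 2.52], [-1.04, 4.18], [0, 3.07], [-2.55, 2.55]. Speed limits (rad/s): [2.22, 2.22, 2.57, 3.14, 3.14, 3.14].

INTERFACE

Orientations are given as a unit quaternion [x, y, z, w].
In Python, from bench import r gives the robot as it stands. The module is installed in compiled form; this text tells all that it offers.
- The arm moves only by the tool step_arm, never from a script. Its argument "deltas" is a list of rows, each an object of numbers: "x", "y", "z": the shift along the world's x, y, z in mm; "twist": the turn about the world's z in rad; "jaw": the finger opening in mm, from 0 to 94. In form: [{"x": .., "y": .., "z": .., "twist": .., "jaw": ..}, ...]. A call has 1 to 20 rows; each row shifts and turns the commanded pose from where the row before left it; what a row does not reach is not made up. A row lasts 1/8 s, in which the tool goes at most 62.5 mm and 10.7 degrees, less where a joint would pass 70% of its speed; a pose out of reach is approached as far as the arm can. A call with a gripper value outside its range is refused whole. The fingers move at their own pace and stop on an object; "squeeze" is the grip in N (left out, the last holds). Time passes only in rows, so rows that do not move let the fingers close. It gives the time, the measured TCP pose, the force and the opening at its end, in the units of the state.
- r.sense(): the state, without advancing time (a new reading comes with each control period).
- r.get_image(name): name is "side" or "top" or "wrist"; returns the picture (420x560x3 uint8, red, green, blue); there is no depth.
- r.camera_params(name): a dict with "intrinsics" (3x3 intrinsics, pixels), "R" (3x3) and "t" (3): a world point X has camera coordinates R X + t. Camera axes: x right, y down, z forward; pixel columns grow to the right and rows downward; lengths in m; the calibration is good to about 2 mm. A picture is of the moment at which its call begins: read the wrist's pose just before it. camera_params takes no time and is no camera call; for the wrist camera it gives the pose at the moment of the call.
- r.job_done(): hands the job in, once; it reports no verdict.
The state is a dict: "t": time; "joint_positions": joint angles; "dq": joint speeds; "joint_torque": joint torques, N m; "position": TCP position; "tcp_rot": TCP orientation; "contact_force": force on the tool from outside, world axes, zero at the start; "ft_torque": the same for the moment, N m; "width": finger opening in m.
Only numpy, scipy, OpenCV 4.12 (cv2) and the standard library are available. Lean on these libraries where they do the work, as an engineer would, in place of code of your own. Each camera call takes 0.05 s, during which the arm holds its last target.

TASK

Load-test the valve spring that stands on the bench tester: while nothing is on the spring, press the tester's red, yellow and green keys right down one after another in that order (power, units, zero), never two together. Then fetch the grooved aluminium spring retainer, put it over the guide stem so that it sits flat on the steel ring on top of the spring, press it down until the spring is against its stop, and finish while still holding it pressed there for the load reading. Keep off the keys while the spring is loaded, and do not shift the bush or the oil can.

Things in the scene. Friction and masses are not known exactly. Their poses are not given: they have to be found in the camera images.
- retainer_centre (a point): Centre (half-way up) of the loose valve spring retainer: a round bright aluminium part with a groove round its side, 32 mm across, 14 mm high, about 30 g, with a 13 mm hole through the middle. It lies flat on the bench, z axis up, with six small black dots on its upper face. It is the only one. It can be held by its rim in any direction.
- ring_top (a point): Centre of the upper face of the flat steel ring (30 mm across, 4 mm thick, smaller than the retainer) on top of the tester's valve spring, the guide stem standing up through it. Moves down with the spring; z axis up. Free, it is 90 mm above the bench; at the stop 78 mm. The spring below is 28 mm across and stands on a 68 mm wide platen whose top is 40 mm above the bench, so there is room for fingertips beside the ring.
- stem_tip (a point): Tip of the tester's fixed upright guide stem, 9 mm thick with a tapered nose (3 mm across at the tip, full thickness 8 mm below it). The tip is 112 mm above the bench, that is 22 mm above the free ring and 34 mm above the ring at its stop. The retainer's hole goes over it with 2 mm to spare all round.
- tester: The spring tester, heavy and fixed to the bench: blue cast base 130 x 200 mm (along its x and y), with the valve spring on its right half (as seen by the robot) and a grey readout housing with a display and a row of three keys on its left half. Origin under the middle of the base; x axis away from the robot, z up. The spring's axis is at x = +5, y = -52 mm in this frame. Nothing of it stands higher than the stem tip (112 mm); the display's rear edge is about 70 mm high.
- key_power_top (a point): Centre of the top of the red power key, the left one of the row of three. Each key is an 18 mm square cap; their centres are 29 mm apart and their tops 58 mm above the bench, 6 mm above the housing. The display's edge begins about 32 mm behind the key centres and is up to 12 mm higher than the keys.
- key_units_top (a point): Centre of the top of the yellow units key, the middle one.
- key_zero_top (a point): Centre of the top of the green zero key, the right one (next to the spring).
- key_power (a joint): Travel of the red key in m: 0 up, 0.004 fully down. It springs back; it starts to move at about 2 N and takes 4.6 N fully down. Counts as pressed beyond 0.0025 with the other keys up. The other two are alike.
- key_units (a joint): Travel of the yellow key in m, as for the red one.
- key_zero (a joint): Travel of the green key in m, as for the red one.
- spring_ring (a joint): Compression of the valve spring in m: 0 free, 0.012 against its stop. The spring pushes back with 3 N at the start of its travel and 13 N at the stop; beyond that it is solid.
- bush: Bystander: dull grey plain bush standing on end, 27 mm across, 26 mm high, with a small hole; origin under its centre. It may change places with the retainer. The big cast intake manifold on the bench, fixed, begins some 30 mm behind bush and retainer (a low plate) and rises behind that to about 220 mm above the bench: come and go in front of the manifold, not across it.
- oil_can: Bystander: red oil can with a long spout, 68 mm across, 152 mm high, at the back; origin under its centre.

How it is judged:
By the outcome, as a careful person would: the job done as asked, in the order asked, and still so for the second after the job is handed in, while the arm keeps its last pose, push and grip.
It also fails if it takes over 61 s, if anything falls off the work surface, if the arm or the gripper's body presses on something with over 40 N, if the wrist force passes 120 N, or if a joint passes its speed limit or range.

## Working session

There is one attempt and no reset: what is moved stays moved. The work goes in short steps, Python scripts to look and compute and a tool call to move; the robot and the scene stay as the last step left them, time stands still between calls to the robot, and variables do not carry over. Pictures are saved under pics/ and viewed, and the job is handed in when it is done.

Besides the shell and the picture viewer there is one more tool, called after ">>>" as a command line: name --argument value ..., lists and objects as JSON in quotes. step_arm: Moves the arm, as the interface text tells. Its arguments: {"type":"object","properties":{"deltas":{"type":"array"},"squeeze":{"type":"number"}},"required":["deltas"]}

```bash
mkdir -p pics
python3 - <<'E'
from bench import r
import cv2
print(r.sense())
for n in("side","top","wrist"):
    p=r.camera_params(n);print(n,p)
    cv2.imwrite(f"pics/{n}0.png",r.get_image(n)[:,:,::-1])
E
```

```text
{'t': 0.0, 'joint_positions': array([-1.40460049e+00,  3.00480952e-01,  1.52159430e+00,  1.14848510e-05,
        1.32069388e+00, -6.65895403e-02]), 'dq': array([ 1.63398282e-03, -9.42715535e-04, -1.25174619e-03, -2.14814954e-03,
       -8.18249465e-04, -6.29631419e-05]), 'joint_torque': array([ 1.81740354e-03, -5.31806874e+01, -3.52732480e+01,  7.09049497e-02,
        2.44153087e-02, -1.02508207e-04]), 'position': array([ 0.12684219, -0.53491268,  0.21587533]), 'tcp_rot': array([ 9.93234008e-01,  1.16128630e-01, -2.37282440e-05, -5.87791119e-04]), 'contact_force': array([-0.06611347,  0.71277156,  0.59903976]), 'ft_torque': array([-0.01630635, -0.02088037,  0.02383145]), 'width': 0.09419705140360186}
side {'intrinsics': array([[463.16556527,   0.        , 273.11738354],
       [  0.        , 463.16556527, 208.21334717],
       [  0.        ,   0.        ,   1.        ]]), 'R': array([[-0.83538969, -0.54965349, -0.00225979],
       [-0.30952509,  0.47382054, -0.82443212],
       [ 0.45422272, -0.68802263, -0.56595634]]), 't': array([0.42720005, 0.33527085, 0.71432138])}
top {'intrinsics': array([[509.69345272,   0.        , 270.88024952],
       [  0.        , 509.69345272, 209.98315718],
       [  0.        ,   0.        ,   1.        ]]), 'R': array([[ 0.01319902, -0.99952551,  0.02783055],
       [-0.99501828, -0.01587988, -0.0984198 ],
       [ 0.09881505, -0.02639286, -0.99475575]]), 't': array([-0.1489585 ,  0.57897332,  1.17941059])}
wrist {'intrinsics': array([[292.83018078,   0.        , 281.62218126],
       [  0.        , 292.83018078, 205.53130493],
       [  0.        ,   0.        ,   1.        ]]), 'R': array([[ 2.30726426e-01, -9.73018644e-01, -1.88195327e-04],
       [-9.41629048e-01, -2.23331910e-01,  2.51907907e-01],
       [-2.45153120e-01, -5.79446007e-02, -9.67751193e-01]]), 't': array([-0.54953856, -0.02649995,  0.39139383])}
```

View pics/side0.png

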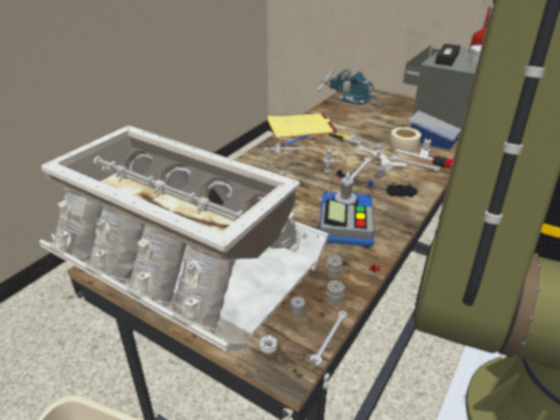

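View pics/top0.png

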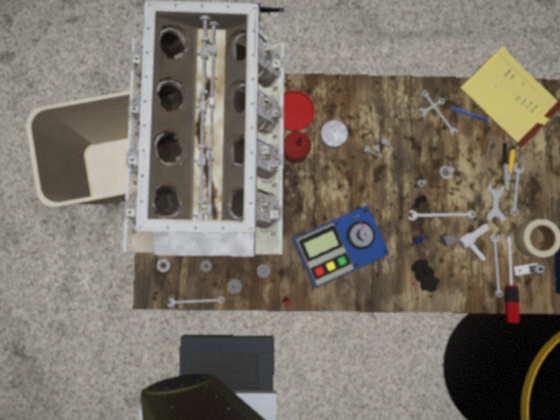

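View pics/wrist0.png

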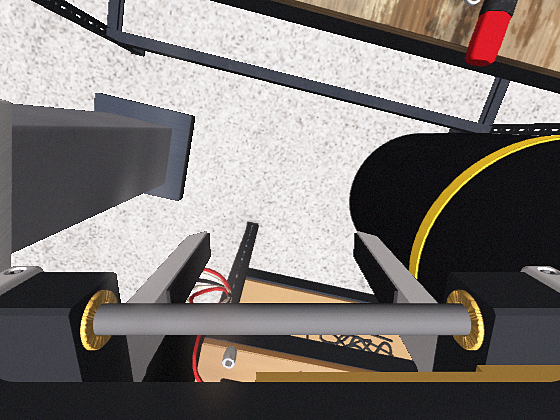

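The top view shows the tester around (340,247), with its keys near (320-343,266) and its spring at (361,234). Small round parts are at (163,266), (206,266), (264,270) and (235,286). I'll zoom in on them.

```bash
cat > h.py <<'E'
import numpy as np
from bench import r
def ray(n,u,v,z,p=None):
    p=p or r.camera_params(n)
    d=np.linalg.inv(p["intrinsics"])@[u,v,1]; d=p["R"].T@d; c=-p["R"].T@p["t"]
    return c+d*(z-c[2])/d[2]
def proj(n,X,p=None):
    p=p or r.camera_params(n)
    q=p["intrinsics"]@(p["R"]@np.array(X)+p["t"]); return q[:2]/q[2]
E
python3 - <<'E'
import cv2
from h import *
a=cv2.imread("pics/top0.png")
b=cv2.resize(a[200:312,140:300],None,fx=5,fy=5,interpolation=cv2.INTER_CUBIC);cv2.imwrite("pics/topA.png",b)
b=cv2.resize(a[195:295,285:395],None,fx=6,fy=6,interpolation=cv2.INTER_CUBIC);cv2.imwrite("pics/topB.png",b)
a=cv2.imread("pics/side0.png")
b=cv2.resize(a[170:360,250:400],None,fx=3.1,fy=3.1,interpolation=cv2.INTER_CUBIC);cv2.imwrite("pics/sideA.png",b)
for u,v in[(163,266),(206,266),(264,270),(235,286)]:print(ray("top",u,v,.014), proj("side",ray("top",u,v,.014)))
print(ray("top",361,234,.1),[ray("top",u,v,.058) for u,v in[(319,271),(331,266),(343,261)]])
E
```

```text
[0.4454237  0.11273301 0.014     ] [269.27341971 341.54990394]
[0.44673289 0.01127183 0.014     ] [297.66214569 306.23187783]
[ 0.4390526  -0.12647048  0.014     ] [333.7180235  267.88254063]
[ 0.40056185 -0.05836961  0.014     ] [335.28481886 294.0562503 ]
[ 0.52340758 -0.34111056  0.1       ] [array([ 0.43918318, -0.25229325,  0.058     ]), array([ 0.45096789, -0.279962  ,  0.058     ]), array([ 0.46279077, -0.30772038,  0.058     ])]
```

View pics/topA.png

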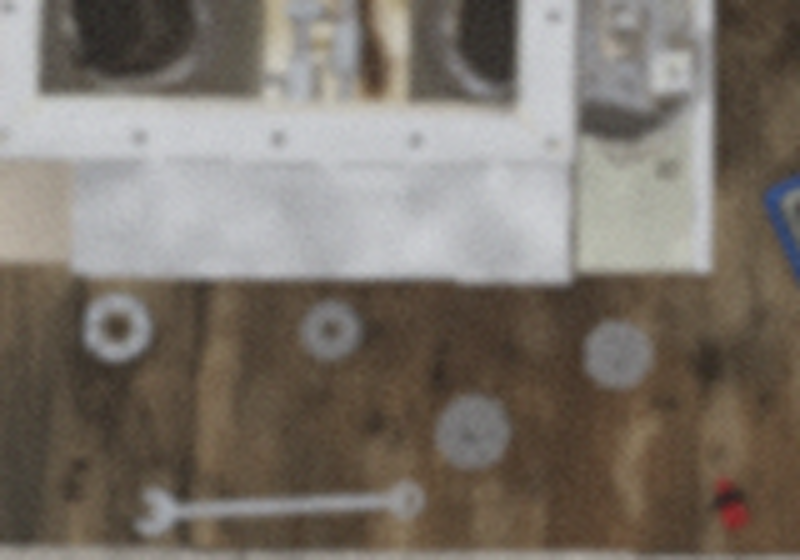

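View pics/topB.png

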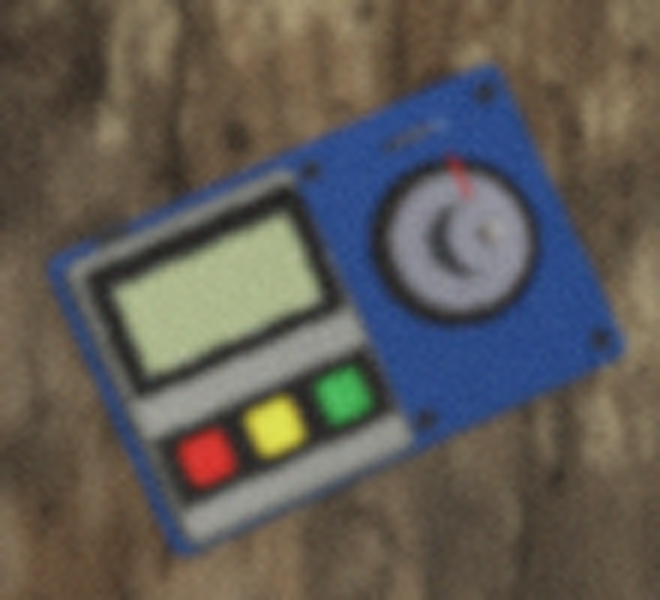

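View pics/sideA.png

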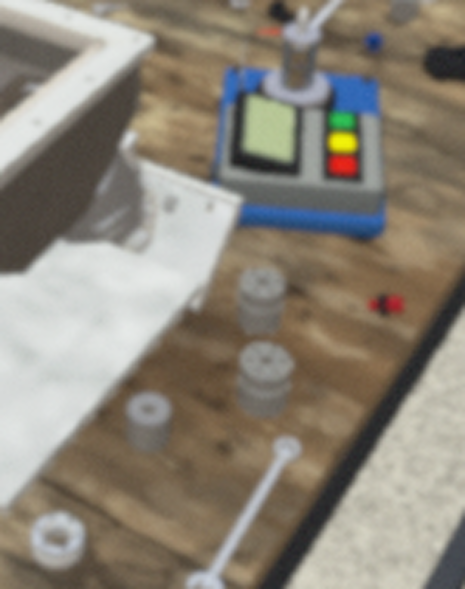

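The retainer is the bright ring with dots at top (163,266), and the bush is at (206,266). The two taller pieces at (264,270) and (235,286) are distractors. Next I'll measure precisely in both views.

Run:
```python
import cv2
from h import *
from scipy.optimize import least_squares
def keys(n,roi):
    a=cv2.imread(f"pics/{n}0.png");h=cv2.cvtColor(a,cv2.COLOR_BGR2HSV);out=[]
    x0,x1,y0,y1=roi
    for lo,hi in[((0,),(8,)),((24,),(34,)),((50,),(75,))]:
        m=(h[...,0]>=lo[0])&(h[...,0]<=hi[0])&(h[...,1]>130)&(h[...,2]>100)
        if lo[0]==0:m|=(h[...,0]>172)&(h[...,1]>130)&(h[...,2]>100)
        k=np.zeros_like(m);k[y0:y1,x0:x1]=m[y0:y1,x0:x1]
        v,u=np.nonzero(k);out.append((u.mean(),v.mean(),len(u)))
    return out
T=keys("top",(300,360,245,290));S=keys("side",(345,375,200,232));print(T,S)
for t,s in zip(T,S):
    print("top@58",ray("top",t[0],t[1],.058),"side@58",ray("side",s[0],s[1],.058))
P=[ray("top",t[0],t[1],.058) for t in T]
d=P[2]-P[0];print("yaw",np.arctan2(d[0],-d[1]),np.linalg.norm(d))
print("plate front",ray("top",200,256,.01),"rim front",ray("top",200,231,.22),ray("top",200,231,.2))
for u,v in[(362,235),(361,235)]: print("platen?",ray("top",195/6*0+285+456/6,195+241/6,.04))
print("stem pix->", ray("top",285+487/6,195+233/6,.112))
# retainer fit
a=cv2.imread("pics/top0.png");h=cv2.cvtColor(a,cv2.COLOR_BGR2HSV)
c=h[252:282,148:180]; m=((c[...,2]>115)&(c[...,1]<60)).astype(np.uint8)
cs,_=cv2.findContours(m,cv2.RETR_EXTERNAL,cv2.CHAIN_APPROX_NONE);k=max(cs,key=cv2.contourArea)
print(cv2.minEnclosingCircle(k),cv2.fitEllipse(k))
(x,y),_,_=cv2.fitEllipse(k);print("retainer",ray("top",x+148,y+252,.012))
```

```text
[(np.float64(319.0285714285714), np.float64(270.74285714285713), 70), (np.float64(330.4625), np.float64(265.6625), 80), (np.float64(341.7090909090909), np.float64(260.56363636363636), 55)] [(np.float64(360.1311475409836), np.float64(222.85245901639345), 61), (np.float64(359.984126984127), np.float64(215.3015873015873), 63), (np.float64(359.9047619047619), np.float64(208.83333333333334), 42)]
top@58 [ 0.43977116 -0.25235686  0.058     ] side@58 [ 0.43883473 -0.24978178  0.058     ]
top@58 [ 0.45172449 -0.27871863  0.058     ] side@58 [ 0.45158135 -0.27688526  0.058     ]
top@58 [ 0.46375293 -0.30473113  0.058     ] side@58 [ 0.46288812 -0.30118414  0.058     ]
yaw 0.42939763311560425 0.05760373159497697
plate front [0.47019554 0.02653315 0.01      ] rim front [0.51811345 0.00468793 0.22      ] [0.51922947 0.00692096 0.2       ]
platen? [ 0.52393201 -0.35339887  0.04      ]
platen? [ 0.52393201 -0.35339887  0.04      ]
stem pix-> [ 0.52329053 -0.35015592  0.112     ]
((14.940677642822266, 12.296609878540039), 7.000582218170166) ((14.9380464553833, 12.436529159545898), (12.32380485534668, 13.467629432678223), 179.5814666748047)
retainer [0.4490803  0.11336688 0.012     ]
```

>>> step_arm --deltas '[{"x": 30, "y": 30, "z": 0, "twist": 0.05, "jaw": 0}, {"x": 35, "y": 32, "z": 0, "twist": 0.05, "jaw": 0}, {"x": 35, "y": 32, "z": 0, "twist": 0.05, "jaw": 0}, {"x": 35, "y": 32, "twist": 0.047}, {"x": 35, "y": 32}, {"x": 35, "y": 32}, {"x": 35, "y": 32}, {"x": 35, "y": 32}, {"x": 25, "y": 20}, {"x": 12.5, "y": 9.5}, {"x": 0}, {"x": 0}]' --squeeze 20

```text
$.deltas[3]: bad value
```

Run:
```python
import cv2
from h import *
p=r.camera_params("wrist");s=r.sense();print(s["position"],s["width"],s["t"],s["contact_force"])
im=r.get_image("wrist")[:,:,::-1].copy();cv2.imwrite("pics/w1.png",im)
h=cv2.cvtColor(im,cv2.COLOR_BGR2HSV)
for lo,hi in((0,8),(22,34),(50,75)):
    m=((h[...,0]>=lo)&(h[...,0]<=hi)&(h[...,1]>130)&(h[...,2]>90)).astype(np.uint8)
    n,_,st,c=cv2.connectedComponentsWithStats(m)
    for i in range(1,n):
        if st[i,4]>60: print(lo,st[i],c[i],ray("wrist",*c[i],.058,p))
for z in (.04,.09,.112):print("stem pred",proj("wrist",[.5233,-.350,z],p))
print("tip",proj("wrist",s["position"]+[0,0,-.011],p))
```

```text
[ 0.12688624 -0.53498868  0.21603612] 0.0940937775765622 0.15 [ 0.63767505 -0.46322015 -0.09654533]
0 [204 268  27  22  68] [219.36764706 277.04411765] [ 0.00841982 -0.48391459  0.058     ]
0 [199 287  29   9  66] [214.36363636 289.68181818] [-0.01018272 -0.4809447   0.058     ]
0 [192 335   9  27  75] [195.77333333 346.58666667] [-0.09866535 -0.47169333  0.058     ]
22 [ 409  135  151  144 1982] [462.44046418 192.70938446] [ 0.17724521 -0.73511035  0.058     ]
stem pred [ 175.94890384 -310.20998598]
stem pred [ 149.90497348 -418.52382359]
stem pred [ 133.8844395  -485.15145978]
tip [281.94681468 243.66938825]
```

View pics/w1.png

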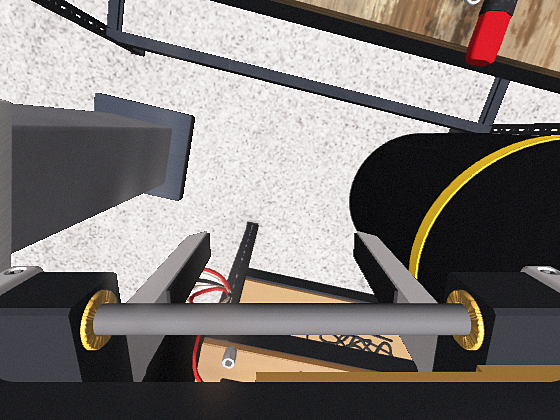

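The row was refused because every field is required in each row, so nothing moved and the picture is unchanged. I'll send it again with full rows.

>>> step_arm --deltas '[{"x": 30, "y": 30, "z": 0, "twist": 0.05, "jaw": 0}, {"x": 35, "y": 32, "z": 0, "twist": 0.05, "jaw": 0}, {"x": 35, "y": 32, "z": 0, "twist": 0.05, "jaw": 0}, {"x": 35, "y": 32, "z": 0, "twist": 0.047, "jaw": 0}, {"x": 35, "y": 32, "z": 0, "twist": 0, "jaw": 0}, {"x": 35, "y": 32, "z": 0, "twist": 0, "jaw": 0}, {"x": 35, "y": 32, "z": 0, "twist": 0, "jaw": 0}, {"x": 35, "y": 32, "z": 0, "twist": 0, "jaw": 0}, {"x": 25, "y": 20, "z": 0, "twist": 0, "jaw": 0}, {"x": 12.5, "y": 9.5, "z": 0, "twist": 0, "jaw": 0}, {"x": 0, "y": 0, "z": 0, "twist": 0, "jaw": 0}, {"x": 0, "y": 0, "z": 0, "twist": 0, "jaw": 0}]' --squeeze 20

```text
t: 1.7
position: [0.4387, -0.2524, 0.2164]
tcp_rot: [0.977, 0.213, -0.0, 0.0]
contact_force: [0.1, 0.1, 0.1]
width: 0.0002
```

Run:
```python
import cv2
from h import *
p=r.camera_params("wrist");s=r.sense();print(s["position"],s["tcp_rot"],s["width"],s["t"],s["contact_force"])
im=r.get_image("wrist")[:,:,::-1].copy();cv2.imwrite("pics/w2.png",im)
h=cv2.cvtColor(im,cv2.COLOR_BGR2HSV)
for lo,hi in((0,8),(22,34),(50,75)):
    m=((h[...,0]>=lo)&(h[...,0]<=hi)&(h[...,1]>130)&(h[...,2]>90)).astype(np.uint8)
    n,_,st,c=cv2.connectedComponentsWithStats(m)
    for i in range(1,n):
        if st[i,4]>60: print(lo,st[i],c[i],ray("wrist",*c[i],.058,p))
for z in (.04,.09,.112):print("stem pred",proj("wrist",[.5233,-.350,z],p))
print("tip",proj("wrist",s["position"]+[0,0,-.011],p))
```

```text
[ 0.4387243  -0.25236515  0.2164158 ] [ 9.77085592e-01  2.12846742e-01 -1.06715238e-04  1.21683030e-07] 0.0002257187221781354 1.7 [0.06272798 0.06993851 0.06134013]
0 [275 188  15  15 221] [282.05882353 195.06334842] [ 0.43887484 -0.25273642  0.058     ]
22 [300 188  16  15 235] [307.53191489 195.02553191] [ 0.45105345 -0.27926912  0.058     ]
22 [460 362  40  20 395] [483.27848101 374.10379747] [ 0.32580294 -0.60592442  0.058     ]
50 [325 188  16  15 231] [332.46753247 194.93506494] [ 0.4630319  -0.30521539  0.058     ]
stem pred [387.2398004  161.50681518]
stem pred [404.56889678 166.80241476]
stem pred [414.13051601 169.72435054]
tip [281.9552768  243.76248958]
```

View pics/w2.png

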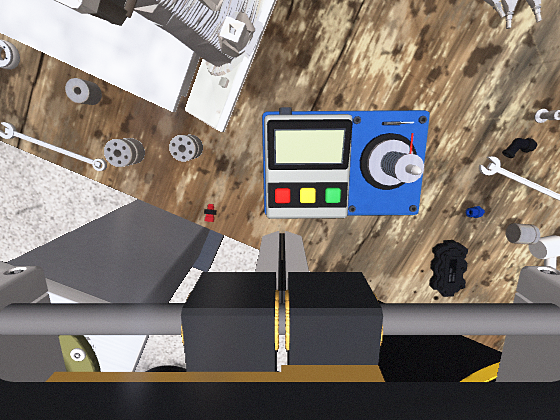

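The wrist view shows red at (282,195), yellow at (307,195) and green at (332,195), which agrees with the top view. The closed fingertips are over red, so I'll press it.

>>> step_arm --deltas '[{"x": 0, "y": 0, "z": -30, "twist": 0, "jaw": 0}, {"x": 0, "y": 0, "z": -45, "twist": 0, "jaw": 0}, {"x": 0, "y": 0, "z": -40, "twist": 0, "jaw": 0}, {"x": 0, "y": 0, "z": -20, "twist": 0, "jaw": 0}, {"x": 0, "y": 0, "z": -8, "twist": 0, "jaw": 0}, {"x": 0, "y": 0, "z": -4, "twist": 0, "jaw": 0}, {"x": 0, "y": 0, "z": -2, "twist": 0, "jaw": 0}, {"x": 0, "y": 0, "z": -2, "twist": 0, "jaw": 0}, {"x": 0, "y": 0, "z": 0, "twist": 0, "jaw": 0}]'

```text
t: 2.88
position: [0.4395, -0.252, 0.0659]
tcp_rot: [0.977, 0.213, 0.0, 0.0]
contact_force: [-2.2, -2.9, 4.2]
width: 0.0007
```

>>> step_arm --deltas '[{"x": 0, "y": 0, "z": -1.5, "twist": 0, "jaw": 0}, {"x": 0, "y": 0, "z": 0, "twist": 0, "jaw": 0}]'

```text
t: 3.12
position: [0.4397, -0.252, 0.0651]
tcp_rot: [0.977, 0.213, 0.0, 0.001]
contact_force: [-5.3, -0.9, 15.3]
width: 0.0008
```

Red bottomed out solidly at 15 N. Yellow next.

>>> step_arm --deltas '[{"x": 0, "y": 0, "z": 8, "twist": 0, "jaw": 0}, {"x": 0, "y": 0, "z": 12, "twist": 0, "jaw": 0}, {"x": 6, "y": -13, "z": 0, "twist": 0, "jaw": 0}, {"x": 6, "y": -13.5, "z": 0, "twist": 0, "jaw": 0}, {"x": 0, "y": 0, "z": 0, "twist": 0, "jaw": 0}, {"x": 0, "y": 0, "z": -10, "twist": 0, "jaw": 0}, {"x": 0, "y": 0, "z": -6, "twist": 0, "jaw": 0}, {"x": 0, "y": 0, "z": -2, "twist": 0, "jaw": 0}, {"x": 0, "y": 0, "z": -1.8, "twist": 0, "jaw": 0}, {"x": 0, "y": 0, "z": 0, "twist": 0, "jaw": 0}]'

```text
t: 4.38
position: [0.4511, -0.2778, 0.0651]
tcp_rot: [0.977, 0.213, -0.0, -0.0]
contact_force: [-7.7, 6.2, 15.2]
width: 0.0001
```

Yellow bottomed too (15 N). Green next, then lift.

>>> step_arm --deltas '[{"x": 0, "y": 0, "z": 8, "twist": 0, "jaw": 0}, {"x": 0, "y": 0, "z": 12, "twist": 0, "jaw": 0}, {"x": 6, "y": -13, "z": 0, "twist": 0, "jaw": 0}, {"x": 6, "y": -13.5, "z": 0, "twist": 0, "jaw": 0}, {"x": 0, "y": 0, "z": 0, "twist": 0, "jaw": 0}, {"x": 0, "y": 0, "z": -10, "twist": 0, "jaw": 0}, {"x": 0, "y": 0, "z": -6, "twist": 0, "jaw": 0}, {"x": 0, "y": 0, "z": -2, "twist": 0, "jaw": 0}, {"x": 0, "y": 0, "z": -1.8, "twist": 0, "jaw": 0}, {"x": 0, "y": 0, "z": 0, "twist": 0, "jaw": 0}]'

```text
t: 5.62
position: [0.4631, -0.3043, 0.0651]
tcp_rot: [0.977, 0.213, -0.0, -0.0]
contact_force: [-7.4, 4.7, 12.6]
width: 0.0002
```

>>> step_arm --deltas '[{"x": 0, "y": 0, "z": 10, "twist": 0, "jaw": 0}, {"x": 0, "y": 0, "z": 35, "twist": 0, "jaw": 0}, {"x": 0, "y": 0, "z": 45, "twist": 0, "jaw": 0}, {"x": 0, "y": 0, "z": 45, "twist": 0, "jaw": 0}, {"x": 0, "y": 0, "z": 16, "twist": 0, "jaw": 0}, {"x": 0, "y": 0, "z": 0, "twist": 0, "jaw": 0}, {"x": 0, "y": 0, "z": 0, "twist": 0, "jaw": 0}]'

```text
t: 6.5
position: [0.4629, -0.3043, 0.2135]
tcp_rot: [0.977, 0.213, -0.001, -0.001]
contact_force: [-0.2, 0.9, -0.7]
width: 0.0003
```

Run:
```python
import cv2
from h import *
p=r.camera_params("wrist");s=r.sense();print(s["position"],s["t"],s["contact_force"])
im=r.get_image("wrist")[:,:,::-1].copy();cv2.imwrite("pics/w3.png",im)
x,y=proj("wrist",[.5233,-.350,.1],p).astype(int);print(x,y)
x0,y0=x-50,y-50
a=cv2.resize(im[y0:y0+100,x0:x0+100],None,fx=6,fy=6,interpolation=cv2.INTER_CUBIC)
cv2.imwrite("pics/w3c.png",a);print(x0,y0)
w2=cv2.imread("pics/w2.png")[120:220,350:450];cv2.imwrite("pics/w2c.png",cv2.resize(w2,None,fx=6,fy=6,interpolation=cv2.INTER_CUBIC))
np.savez("w3p.npz",R=p["R"],t=p["t"],K=p["intrinsics"])
```

```text
[ 0.46294833 -0.30432434  0.21354948] 6.5 [-0.17045043  0.85177938 -0.73703151]
351 168
301 118
```

View pics/w3c.png

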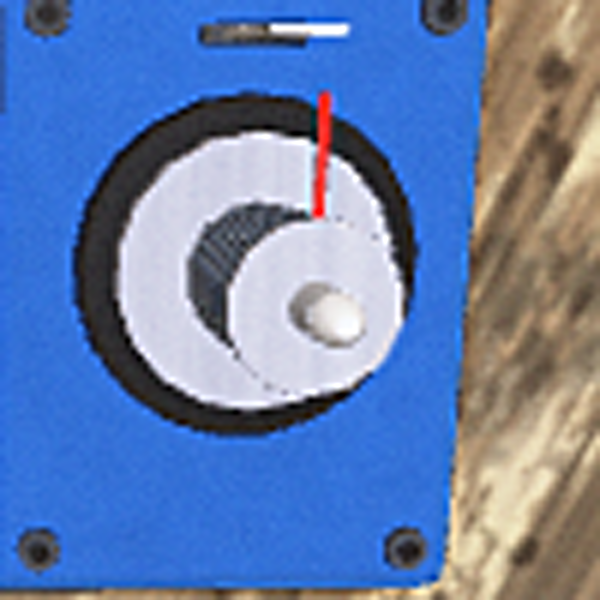

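View pics/w2c.png

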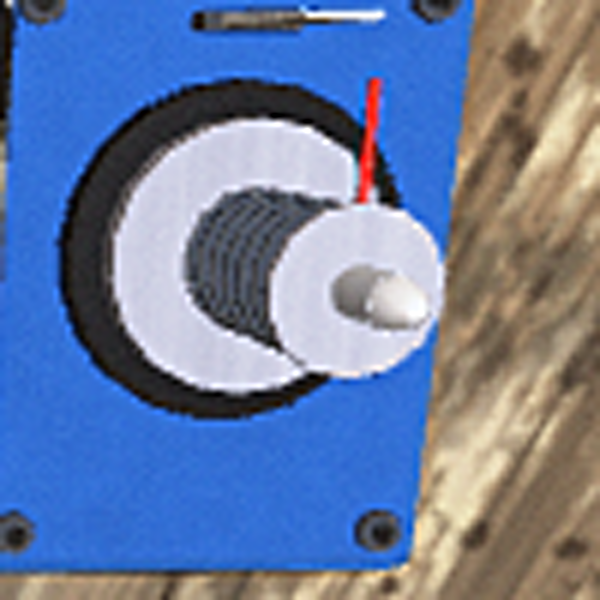

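Run:
```python
from h import *
z=np.load("w3p.npz");p=dict(R=z["R"],t=z["t"],intrinsics=z["K"])
print("ring",ray("wrist",301+316.5/6,118+307.5/6,.09,p))
print("tip",ray("wrist",301+346/6,118+320/6,.112,p))
print("platen",ray("wrist",301+254/6,118+269/6,.04,p))
k=np.array([.4388,-.2527]);y=np.array([.4511,-.2792]);
# size check
print(ray("wrist",301+404/6,118+307/6,.09,p)-ray("wrist",301+229/6,118+307/6,.09,p))
```

```text
ring [ 0.52389147 -0.35537053  0.09      ]
tip [ 0.52450744 -0.35430237  0.112     ]
platen [ 0.52448039 -0.35472037  0.04      ]
[ 0.01216575 -0.0265256   0.        ]
```

>>> step_arm --deltas '[{"x": -20, "y": 5, "z": 0, "twist": 0.15, "jaw": 0}, {"x": -25, "y": 20, "z": 0, "twist": 0.17, "jaw": 0}, {"x": -20, "y": 30, "z": 0, "twist": 0.17, "jaw": 0}, {"x": -5, "y": 30, "z": 0, "twist": 0.17, "jaw": 0}, {"x": 0, "y": 30, "z": 0, "twist": 0.17, "jaw": 0}, {"x": 0, "y": 30, "z": 0, "twist": 0.17, "jaw": 0}, {"x": 0, "y": 30, "z": 0, "twist": 0.17, "jaw": 60}, {"x": 0, "y": 30, "z": 0, "twist": 0.17, "jaw": 60}, {"x": 0, "y": 30, "z": 0, "twist": 0.17, "jaw": 60}, {"x": 0, "y": 30, "z": 0, "twist": 0.17, "jaw": 60}, {"x": 0, "y": 30, "z": 0, "twist": 0.17, "jaw": 60}, {"x": 0, "y": 30, "z": 0, "twist": 0.17, "jaw": 60}, {"x": 0, "y": 30, "z": 0, "twist": 0.17, "jaw": 60}, {"x": 0, "y": 30, "z": 0, "twist": 0.17, "jaw": 60}, {"x": 10, "y": 22, "z": 0, "twist": 0.17, "jaw": 60}, {"x": 20, "y": 10, "z": 0, "twist": 0.15, "jaw": 60}, {"x": 17, "y": 0, "z": 0, "twist": 0.03, "jaw": 60}, {"x": 0, "y": 0, "z": 0, "twist": 0, "jaw": 60}, {"x": 0, "y": 0, "z": 0, "twist": 0, "jaw": 60}]'

```text
t: 8.93
position: [0.4397, 0.1122, 0.2148]
tcp_rot: [0.001, 1.0, -0.0, -0.001]
contact_force: [-0.0, -0.7, 1.0]
width: 0.0599
```

Run:
```python
import cv2
from h import *
p=r.camera_params("wrist");s=r.sense();print(s["position"],s["joint_positions"],s["contact_force"])
im=r.get_image("wrist")[:,:,::-1].copy();cv2.imwrite("pics/w4.png",im)
print(proj("wrist",[.449,.113,.014],p))
np.savez("w4p.npz",R=p["R"],t=p["t"],K=p["intrinsics"])
```

```text
[0.43972236 0.112199   0.21475175] [ 1.69081977e-01  8.60571629e-02  1.78023010e+00  1.46189320e-05
  1.27654801e+00 -1.39888034e+00] [-0.04354144 -0.71464928  0.97581115]
[282.26858041 195.19678121]
```

View pics/w4.png

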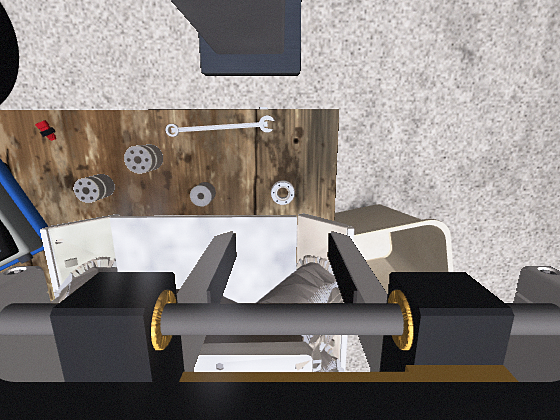

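The retainer, with six dots, is at (283,192) and the bush is at (201,195). I'll localise it.

Run:
```python
import cv2
from h import *
z=np.load("w4p.npz");p=dict(R=z["R"],t=z["t"],intrinsics=z["K"])
a=cv2.imread("pics/w4.png");x0,y0=262,172;c=a[y0:y0+42,x0:x0+42]
cv2.imwrite("pics/w4c.png",cv2.resize(c,None,fx=14,fy=14,interpolation=cv2.INTER_CUBIC))
h=cv2.cvtColor(c,cv2.COLOR_BGR2HSV);m=((h[...,2]>120)&(h[...,1]<50)).astype(np.uint8)
cs,_=cv2.findContours(m,cv2.RETR_EXTERNAL,cv2.CHAIN_APPROX_NONE);k=max(cs,key=cv2.contourArea)
e=cv2.fitEllipse(k);print(e,cv2.minEnclosingCircle(k));u,v=e[0][0]+x0,e[0][1]+y0
print(u,v,ray("wrist",u,v,.014,p))
```

```text
((20.29487419128418, 20.39017105102539), (22.82920265197754, 23.648632049560547), 14.594826698303223) ((20.277372360229492, 20.335765838623047), 12.116019248962402)
282.2948741912842 192.3901710510254 [0.44528948 0.11304231 0.014     ]
```

View pics/w4c.png

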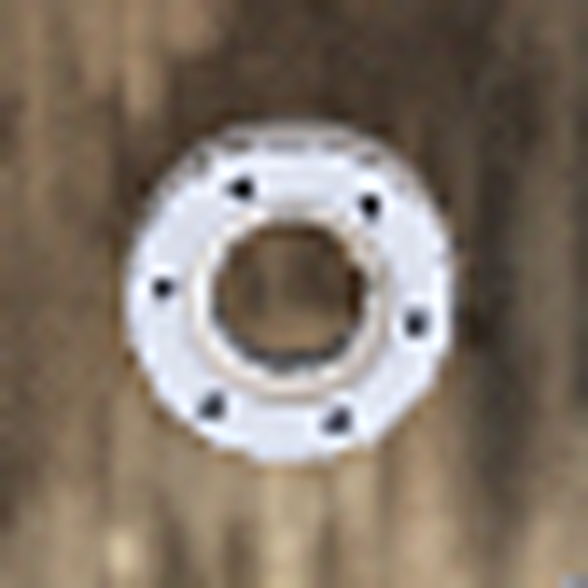

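>>> step_arm --deltas '[{"x": 3, "y": 0.8, "z": -25, "twist": 0, "jaw": 60}, {"x": 3.8, "y": 0, "z": -40, "twist": 0, "jaw": 60}, {"x": 0, "y": 0, "z": -40, "twist": 0, "jaw": 60}, {"x": 0, "y": 0, "z": -35, "twist": 0, "jaw": 60}, {"x": 0, "y": 0, "z": -25, "twist": 0, "jaw": 60}, {"x": 0, "y": 0, "z": -15, "twist": 0, "jaw": 60}, {"x": 0, "y": 0, "z": -6, "twist": 0, "jaw": 60}, {"x": 0, "y": 0, "z": 0, "twist": 0, "jaw": 60}, {"x": 0, "y": 0, "z": 0, "twist": 0, "jaw": 60}]' --squeeze 20

```text
t: 10.1
position: [0.4476, 0.1132, 0.0301]
tcp_rot: [0.001, 1.0, 0.0, 0.001]
contact_force: [-0.1, -1.2, 0.2]
width: 0.0596
```

Run:
```python
import cv2
from h import *
p=r.camera_params("wrist");s=r.sense();print(s["position"],s["joint_positions"],s["contact_force"])
im=r.get_image("wrist")[:,:,::-1].copy();cv2.imwrite("pics/w5.png",im)
for X in ([.4465,.113,.014],list(s["position"][:2])+[.014]):print(proj("wrist",X,p))
```

```text
[0.44759202 0.11323641 0.03009016] [ 1.68437064e-01  3.66885786e-01  1.92916188e+00 -6.28697226e-06
  8.44285500e-01 -1.40054606e+00] [-0.06808254 -1.19061827  0.19948263]
[281.04370518 239.59265129]
[281.39704421 241.10619233]
```

View pics/w5.png

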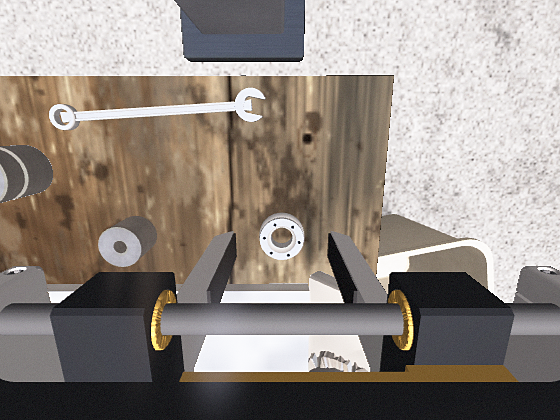

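Run:
```python
import cv2
from h import *
p=r.camera_params("wrist")
a=cv2.imread("pics/w5.png");x0,y0=252,206;c=a[y0:y0+60,x0:x0+60]
g=cv2.cvtColor(c,cv2.COLOR_BGR2GRAY)
n,l,st,ce=cv2.connectedComponentsWithStats((g<90).astype(np.uint8))
D=[ce[i]+[x0,y0] for i in range(1,n) if 2<=st[i,4]<25 and 8<np.hypot(*(ce[i]+[x0,y0]-[281.5,239.5]))<20]
print(np.round(D,1))
P=[ray("wrist",*d,.014,p)[:2] for d in D]
print(np.mean(P,0),np.round(np.array(P)-np.mean(P,0),4))
cv2.imwrite("pics/w5c.png",cv2.resize(c,None,fx=9,fy=9,interpolation=cv2.INTER_CUBIC))
```

```text
[[274.5 224.5]
 [292.2 226.6]
 [263.8 237.6]
 [298.6 241.8]
 [270.5 252.5]
 [287.8 254.6]]
[0.44654354 0.11312232] [[-0.0108 -0.0045]
 [-0.0093  0.0073]
 [-0.0015 -0.0117]
 [ 0.0015  0.0117]
 [ 0.0093 -0.0074]
 [ 0.0109  0.0045]]
```

View pics/w5c.png

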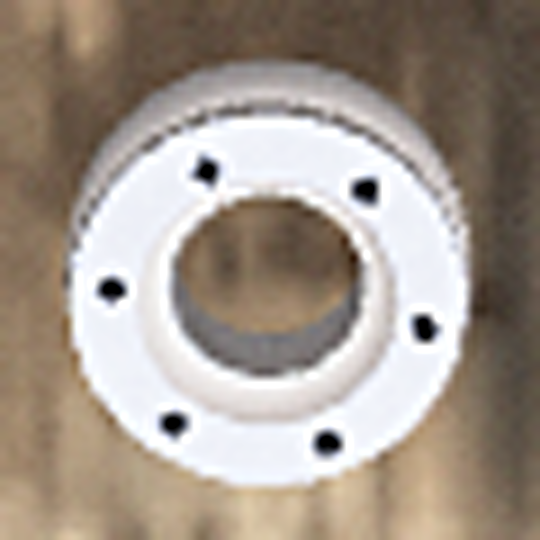

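The dots centre on (0.4465, 0.1131), so I'll nudge x by -1 mm, go down and grip.

>>> step_arm --deltas '[{"x": -1, "y": 0, "z": -6, "twist": 0, "jaw": 60}, {"x": 0, "y": 0, "z": -6, "twist": 0, "jaw": 60}, {"x": 0, "y": 0, "z": -4.5, "twist": 0, "jaw": 60}, {"x": 0, "y": 0, "z": 0, "twist": 0, "jaw": 60}, {"x": 0, "y": 0, "z": 0, "twist": 0, "jaw": 60}]'

```text
t: 10.78
position: [0.4462, 0.1131, 0.0129]
tcp_rot: [0.001, 1.0, 0.0, 0.0]
contact_force: [0.8, 0.8, 0.5]
width: 0.0599
```

>>> step_arm --deltas '[{"x": 0, "y": 0, "z": 0, "twist": 0, "jaw": 40}, {"x": 0, "y": 0, "z": 0, "twist": 0, "jaw": 30}, {"x": 0, "y": 0, "z": 0, "twist": 0, "jaw": 22}, {"x": 0, "y": 0, "z": 0, "twist": 0, "jaw": 22}, {"x": 0, "y": 0, "z": 0, "twist": 0, "jaw": 22}, {"x": 0, "y": 0, "z": 0, "twist": 0, "jaw": 22}, {"x": 0, "y": 0, "z": 0, "twist": 0, "jaw": 22}]' --squeeze 45

```text
t: 11.65
position: [0.4462, 0.1132, 0.0129]
tcp_rot: [0.001, 1.0, -0.0, 0.0]
contact_force: [-0.2, 0.1, 1.5]
width: 0.0292
```

>>> step_arm --deltas '[{"x": 0, "y": 0, "z": 5, "twist": 0, "jaw": 22}, {"x": 0, "y": 0, "z": 20, "twist": 0, "jaw": 22}, {"x": 0, "y": 0, "z": 25, "twist": 0, "jaw": 22}, {"x": 0, "y": 0, "z": 0, "twist": 0, "jaw": 22}, {"x": 0, "y": 0, "z": 0, "twist": 0, "jaw": 22}]'

```text
t: 12.28
position: [0.4459, 0.1131, 0.0623]
tcp_rot: [0.001, 1.0, -0.0, -0.0]
contact_force: [-0.0, 0.1, -0.9]
width: 0.0288
```

Run:
```python
import cv2
from h import *
p=r.camera_params("wrist");s=r.sense();print(s["position"],s["width"],s["contact_force"])
im=r.get_image("wrist")[:,:,::-1].copy();cv2.imwrite("pics/w6.png",im)
for dz in (.001,.008):print(proj("wrist",s["position"]+[0,0,dz],p))
cv2.imwrite("pics/w6c.png",cv2.resize(im[190:290,230:330],None,fx=6,fy=6,interpolation=cv2.INTER_CUBIC))
sd=r.get_image("side")[:,:,::-1];cv2.imwrite("pics/s6.png",sd)
x,y=proj("side",s["position"]).astype(int);print(x,y)
cv2.imwrite("pics/s6c.png",cv2.resize(sd[y-60:y+60,x-60:x+60],None,fx=5,fy=5,interpolation=cv2.INTER_CUBIC))
```

```text
[0.44586972 0.1130732  0.06231246] 0.028841789657468923 [-0.00282306  0.11232624 -0.86816824]
[281.34502307 251.39664834]
[281.32448113 256.13701823]
268 323
```

View pics/w6c.png

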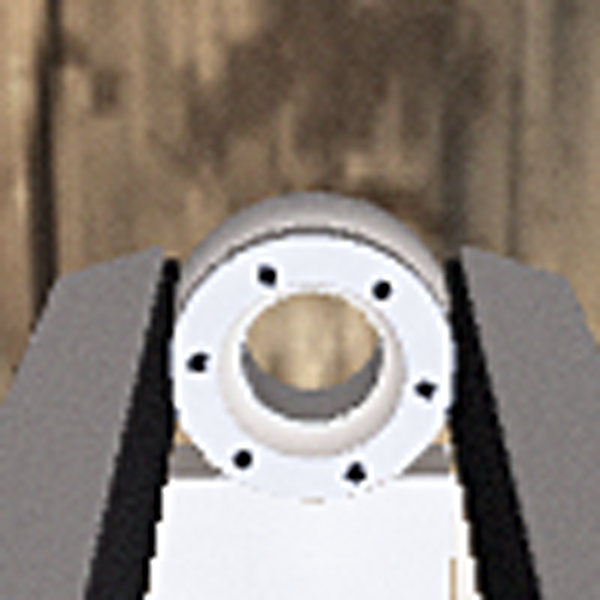

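View pics/s6c.png

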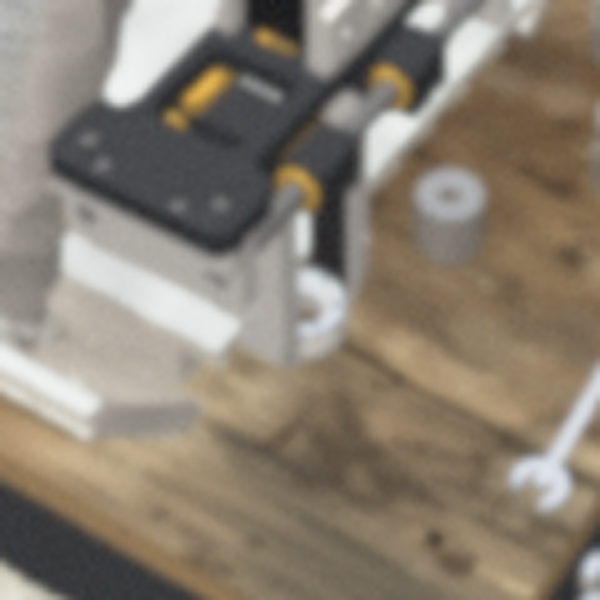

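The retainer is held level and centred; the dot centroid at (281.5,251.9) compares with the TCP at (281.3,251.4). I'll carry it in front of the manifold to above the stem.

>>> step_arm --deltas '[{"x": -15, "y": 0, "z": 25, "twist": 0, "jaw": 22}, {"x": -25, "y": 0, "z": 35, "twist": 0, "jaw": 22}, {"x": -15, "y": -15, "z": 35, "twist": 0, "jaw": 22}, {"x": 0, "y": -27, "z": 30, "twist": -0.05, "jaw": 22}, {"x": 0, "y": -30, "z": 5, "twist": -0.05, "jaw": 22}, {"x": 0, "y": -30, "z": 0, "twist": -0.05, "jaw": 22}, {"x": 0, "y": -30, "z": 0, "twist": -0.05, "jaw": 22}, {"x": 0, "y": -30, "z": 0, "twist": -0.05, "jaw": 22}, {"x": 0, "y": -30, "z": 0, "twist": -0.05, "jaw": 22}, {"x": 0, "y": -30, "z": 0, "twist": -0.05, "jaw": 22}, {"x": 0, "y": -30, "z": 0, "twist": -0.05, "jaw": 22}, {"x": 0, "y": -30, "z": 0, "twist": -0.05, "jaw": 22}, {"x": 0, "y": -30, "z": 0, "twist": -0.05, "jaw": 22}, {"x": 12, "y": -30, "z": 0, "twist": 0, "jaw": 22}, {"x": 25, "y": -30, "z": 0, "twist": 0, "jaw": 22}, {"x": 25, "y": -30, "z": 0, "twist": 0, "jaw": 22}, {"x": 25, "y": -30, "z": 0, "twist": 0, "jaw": 22}, {"x": 25, "y": -22, "z": 0, "twist": 0, "jaw": 22}, {"x": 10, "y": -8, "z": -5, "twist": 0, "jaw": 22}, {"x": 0, "y": 0, "z": 0, "twist": 0, "jaw": 22}]'

```text
t: 14.88
position: [0.5128, -0.3485, 0.1863]
tcp_rot: [0.248, 0.969, 0.0, -0.001]
contact_force: [-1.0, 0.6, -0.7]
width: 0.0289
```

Run:
```python
from h import *
s=r.sense();print(s)
```

```text
{'t': 14.875, 'joint_positions': array([-6.55887529e-01,  4.81401405e-01,  1.34162056e+00,  3.40645648e-06,
        1.32097514e+00, -1.72496013e+00]), 'dq': array([ 0.00335051, -0.03858135,  0.02450223,  0.00102471,  0.00367026,
       -0.0002121 ]), 'joint_torque': array([-3.64791183e-01, -6.17969799e+01, -3.67607296e+01, -3.51326179e-02,
        8.31321871e-03, -7.31885739e-03]), 'position': array([ 0.5128226 , -0.34845195,  0.1862702 ]), 'tcp_rot': array([ 2.48239167e-01,  9.68698029e-01,  4.75244663e-04, -1.10430733e-03]), 'contact_force': array([-1.00906343,  0.62356949, -0.68364683]), 'ft_torque': array([ 0.00383955, -0.15377401, -0.00892048]), 'width': 0.028899780877672962}
```

>>> step_arm --deltas '[{"x": 6, "y": -3, "z": -10, "twist": 0, "jaw": 22}, {"x": 5.7, "y": -2.9, "z": -10, "twist": 0, "jaw": 22}, {"x": 0, "y": 0, "z": 0, "twist": 0, "jaw": 22}, {"x": 0, "y": 0, "z": 0, "twist": 0, "jaw": 22}]'

```text
t: 15.38
position: [0.5248, -0.3547, 0.168]
tcp_rot: [0.248, 0.969, -0.0, 0.0]
contact_force: [0.1, 0.4, -0.6]
width: 0.029
```

Run:
```python
import cv2
from h import *
p=r.camera_params("wrist");s=r.sense();print(s["position"],s["width"],s["contact_force"])
im=r.get_image("wrist")[:,:,::-1].copy();cv2.imwrite("pics/w7.png",im)
for X in ([.5245,-.3544,.112],[.5245,-.3544,.09],[.5245,-.3544,.04],s["position"]+[0,0,.001]):print(proj("wrist",X,p))
cv2.imwrite("pics/w7c.png",cv2.resize(im[160:300,210:350],None,fx=4.2,fy=4.2,interpolation=cv2.INTER_CUBIC))
sd=r.get_image("side")[:,:,::-1]
x,y=proj("side",s["position"]).astype(int);print(x,y,[proj("side",X) for X in ([.5245,-.3544,.112],[.5245,-.3544,.09],s["position"]-[0,0,.013])])
cv2.imwrite("pics/s7c.png",cv2.resize(sd[y-40:y+80,x-60:x+60],None,fx=5,fy=5,interpolation=cv2.INTER_CUBIC))
t=r.get_image("top")[:,:,::-1];cv2.imwrite("pics/t7.png",t)
```

```text
[ 0.52484612 -0.35468252  0.16798554] 0.028952292294882633 [ 0.13414387  0.36303233 -0.63323735]
[281.64039964 222.38462764]
[281.6476736  214.66275414]
[281.66044465 201.10529217]
[281.48253845 251.46886409]
350 151 [array([348.16441034, 172.51209583]), array([347.36875902, 180.23404467]), array([349.69039259, 156.83936564])]
```

View pics/w7c.png

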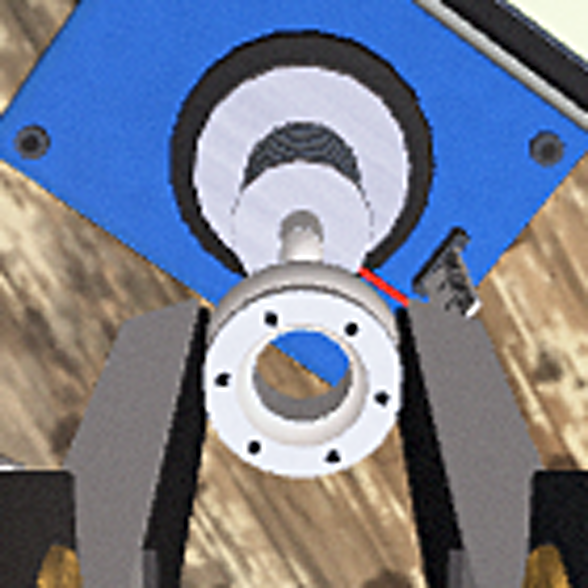

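View pics/s7c.png

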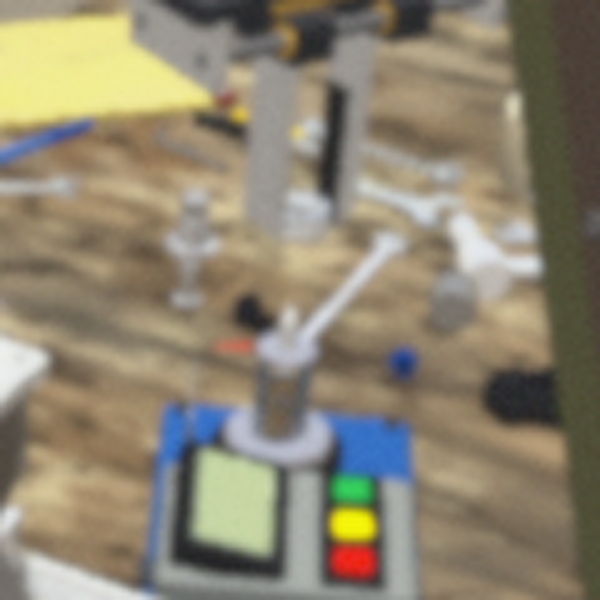

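Ring, stem and retainer line up within about 0.5 px, with ring and platen centres as predicted. I'll come down over the nose and check the force.

>>> step_arm --deltas '[{"x": -0.3, "y": 0.2, "z": -15, "twist": 0, "jaw": 22}, {"x": 0, "y": 0, "z": -15, "twist": 0, "jaw": 22}, {"x": 0, "y": 0, "z": -8, "twist": 0, "jaw": 22}, {"x": 0, "y": 0, "z": -5, "twist": 0, "jaw": 22}, {"x": 0, "y": 0, "z": -4, "twist": 0, "jaw": 22}, {"x": 0, "y": 0, "z": -3, "twist": 0, "jaw": 22}, {"x": 0, "y": 0, "z": 0, "twist": 0, "jaw": 22}, {"x": 0, "y": 0, "z": 0, "twist": 0, "jaw": 22}]' --squeeze 60

```text
t: 16.52
position: [0.5247, -0.3546, 0.1181]
tcp_rot: [0.248, 0.969, -0.0, 0.0]
contact_force: [-0.2, -0.5, -0.9]
width: 0.0288
```

Run:
```python
import cv2
from h import *
p=r.camera_params("wrist");s=r.sense();print(s["position"],s["width"],s["contact_force"])
im=r.get_image("wrist")[:,:,::-1].copy();cv2.imwrite("pics/w8.png",im)
cv2.imwrite("pics/w8c.png",cv2.resize(im[190:300,225:335],None,fx=5.4,fy=5.4,interpolation=cv2.INTER_CUBIC))
```

```text
[ 0.52467278 -0.35460825  0.11810145] 0.028764402909287504 [-0.24018914 -0.46746252 -0.92264652]
```

View pics/w8c.png

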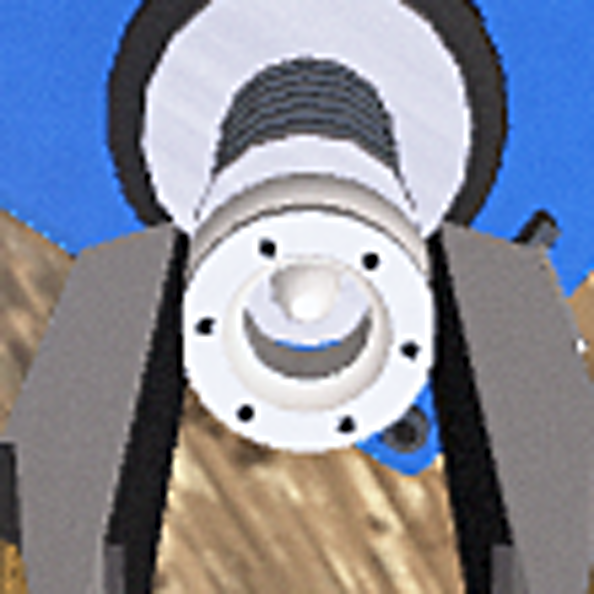

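The stem nose stands in the hole, laterally centred at crop column 308 for both, with no force. I'll go on to the ring.

>>> step_arm --deltas '[{"x": 0, "y": 0, "z": -4, "twist": 0, "jaw": 22}, {"x": 0, "y": 0, "z": -4, "twist": 0, "jaw": 22}, {"x": 0, "y": 0, "z": -3, "twist": 0, "jaw": 22}, {"x": 0, "y": 0, "z": 0, "twist": 0, "jaw": 22}, {"x": 0, "y": 0, "z": 0, "twist": 0, "jaw": 22}]'

```text
t: 17.2
position: [0.5246, -0.3546, 0.1069]
tcp_rot: [0.248, 0.969, -0.0, 0.0]
contact_force: [-0.5, -0.1, -0.7]
width: 0.0289
```

Run:
```python
import cv2
from h import *
p=r.camera_params("wrist");s=r.sense();print(s["position"],s["width"],s["contact_force"],proj("wrist",[.5245,-.3544,.112],p))
im=r.get_image("wrist")[:,:,::-1].copy();cv2.imwrite("pics/w9.png",im)
cv2.imwrite("pics/w9c.png",cv2.resize(im[190:300,225:335],None,fx=5.4,fy=5.4,interpolation=cv2.INTER_CUBIC))
```

```text
[ 0.5246267  -0.35458121  0.1069247 ] 0.028944046942161152 [-0.46366561 -0.05855093 -0.69602492] [281.66407469 253.88264375]
```

View pics/w9c.png

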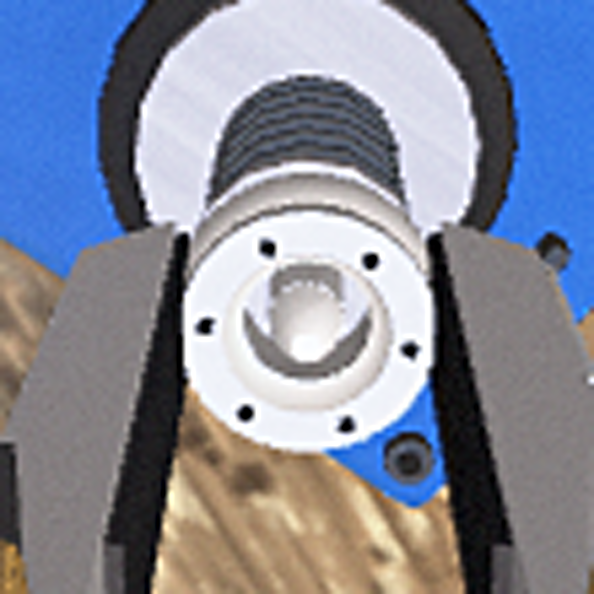

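The stem is centred in the hole and there is still no force. Now onto the ring, compressing slowly.

>>> step_arm --deltas '[{"x": 0, "y": 0, "z": -2, "twist": 0, "jaw": 22}, {"x": 0, "y": 0, "z": -2, "twist": 0, "jaw": 22}, {"x": 0, "y": 0, "z": -2, "twist": 0, "jaw": 22}, {"x": 0, "y": 0, "z": -2, "twist": 0, "jaw": 22}, {"x": 0, "y": 0, "z": 0, "twist": 0, "jaw": 22}, {"x": 0, "y": 0, "z": 0, "twist": 0, "jaw": 22}]'

```text
t: 18.0
position: [0.5246, -0.3546, 0.0991]
tcp_rot: [0.248, 0.969, -0.0, 0.0]
contact_force: [-2.0, 1.6, 6.0]
width: 0.0288
```

6 N at about 4 mm compression matches the spring. I'll continue to the stop.

>>> step_arm --deltas '[{"x": 0, "y": 0, "z": -2, "twist": 0, "jaw": 22}, {"x": 0, "y": 0, "z": -2, "twist": 0, "jaw": 22}, {"x": 0, "y": 0, "z": -2, "twist": 0, "jaw": 22}, {"x": 0, "y": 0, "z": -2, "twist": 0, "jaw": 22}, {"x": 0, "y": 0, "z": -0.5, "twist": 0, "jaw": 22}, {"x": 0, "y": 0, "z": 0, "twist": 0, "jaw": 22}, {"x": 0, "y": 0, "z": 0, "twist": 0, "jaw": 22}]'

```text
t: 18.88
position: [0.5247, -0.3546, 0.0914]
tcp_rot: [0.248, 0.969, -0.0, 0.0]
contact_force: [-4.9, 3.2, 11.6]
width: 0.0283
```

>>> step_arm --deltas '[{"x": 0, "y": 0, "z": -1, "twist": 0, "jaw": 22}, {"x": 0, "y": 0, "z": 0, "twist": 0, "jaw": 22}, {"x": 0, "y": 0, "z": 0, "twist": 0, "jaw": 22}]'

```text
t: 19.25
position: [0.5247, -0.3546, 0.0908]
tcp_rot: [0.248, 0.969, -0.0, 0.0]
contact_force: [-5.6, 4.4, 14.5]
width: 0.0287
```

>>> step_arm --deltas '[{"x": 0, "y": 0, "z": -0.8, "twist": 0, "jaw": 22}, {"x": 0, "y": 0, "z": 0, "twist": 0, "jaw": 22}, {"x": 0, "y": 0, "z": 0, "twist": 0, "jaw": 22}, {"x": 0, "y": 0, "z": 0, "twist": 0, "jaw": 22}]'

```text
t: 19.75
position: [0.5248, -0.3547, 0.0907]
tcp_rot: [0.248, 0.969, -0.0, 0.001]
contact_force: [-8.5, 6.2, 21.6]
width: 0.0287
```

Run:
```python
import cv2
from h import *
p=r.camera_params("wrist");s=r.sense();print(s["position"],s["tcp_rot"],s["width"],s["contact_force"])
im=r.get_image("wrist")[:,:,::-1].copy();cv2.imwrite("pics/w10.png",im)
cv2.imwrite("pics/w10c.png",cv2.resize(im[190:300,225:335],None,fx=5.4,fy=5.4,interpolation=cv2.INTER_CUBIC))
a=cv2.imread("pics/w9.png")
def dots(im):
    x0,y0=250,215;g=cv2.cvtColor(im[y0:y0+65,x0:x0+65],cv2.COLOR_BGR2GRAY)
    n,l,st,ce=cv2.connectedComponentsWithStats((g<100).astype(np.uint8))
    return np.round([ce[i]+[x0,y0] for i in range(1,n) if 2<=st[i,4]<25],1).tolist()
print(dots(a));print(dots(im))
sd=r.get_image("side")[:,:,::-1]
x,y=proj("side",s["position"]).astype(int)
cv2.imwrite("pics/s10c.png",cv2.resize(sd[y-60:y+60,x-60:x+60],None,fx=5,fy=5,interpolation=cv2.INTER_CUBIC))
```

```text
[ 0.52478237 -0.35465989  0.09070149] [ 2.48230248e-01  9.68700837e-01 -2.82084283e-04  5.94086654e-04] 0.028728373738666144 [-8.52872149  6.16200439 21.63036688]
[[250.5, 228.4], [280.0, 228.0], [285.5, 228.0], [274.0, 235.5], [293.2, 237.8], [262.5, 250.0], [292.0, 250.0], [291.5, 253.5], [300.2, 254.4], [289.5, 256.5], [269.8, 266.2], [288.6, 268.2], [271.0, 277.7]]
[[281.5, 228.0], [273.0, 229.3], [274.0, 235.3], [293.0, 237.7], [262.2, 249.8], [291.8, 252.0], [300.2, 254.4], [269.8, 265.8], [288.6, 268.2], [267.5, 269.5], [273.0, 272.4], [291.5, 272.0], [301.3, 278.6]]
```

View pics/w10c.png

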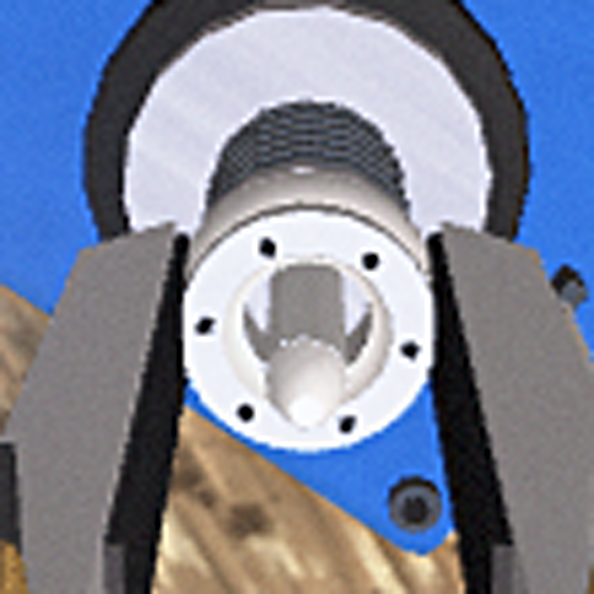

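View pics/s10c.png

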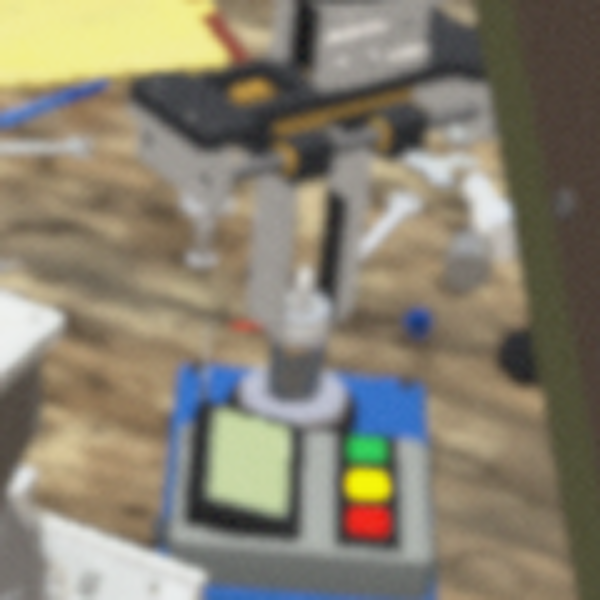

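Run:
```python
from h import *
s=r.sense();print(s["t"],s["position"],s["contact_force"]);print(r.job_done());s=r.sense();print(s["t"],s["position"],s["contact_force"],s["width"])
```

```text
19.85 [ 0.52477049 -0.35467535  0.09066889] [-8.85548767  6.24539968 20.82250269]
the job is handed in; nothing more can be done
None
the job is handed in; nothing more can be done
```

The job is handed in at about 20 s of the 61 s limit, with the retainer still held pressed and the spring against its stop.

- **Keys:** I pressed red, yellow and green one at a time, before anything was on the spring. Each went down until solid, at about 15, 15 and 13 N, and I lifted clear between keys.
- **Retainer:** I gripped it by its rim and carried it in front of the manifold, over the stem and onto the ring. The bush and the oil can were never approached, but I took no final picture of either.
- **Load:** The force was about 6 N at 4 mm of compression, in line with the spring's figures. At hand-in it was about 21 N with the TCP 90.7 mm up, about where the stop was expected. The last 0.8 mm push moved the tool only 0.1 mm and added 7 N, so it is on the stop.
- **Last pictures:** The retainer is level and has not slipped in the fingers, the stem stands centred through the hole, and the gripper is clear of the keys.

**Checks that disagreed:**
- The sideways force while pressing was about 11 N.
- The jaw opening read 29 mm on the 32 mm rim, probably because the pads are soft.
- The first move call was refused for incomplete rows; nothing moved.

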